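# Fetch a brass boss from the setting bench's feeder

## Robot

A 6-joint arm with a two-finger parallel gripper is mounted at the origin on the work surface. World frame = base frame: x ahead of the robot, y to its left, z up, the work surface at z = 0. Lengths are in m, angles in rad, forces in N, time in s.
With the tool pointing down it reaches from about 0.3 to 0.75 m from the base axis. Payload 8.5 kg.
Tool frame: the origin (TCP) lies between the finger pads; the fingertips stand 25 mm ahead of it and the grasp point (between the pads) lies 6 mm ahead of it; z points along the fingers, y is the line along which they close (so a half turn about z gives the same grasp; the last joint's range is limited). The gripper opens to 88 mm and grips with 3 to 60 N. Pads are 18 mm wide; open, the fingers measure 123 mm over their backs; the gripper's body (75 mm by 187 mm) begins 45 mm behind the grasp point.
Start: joints at [0.928, 0.381, 1.297, -0, 1.464, -0.215], TCP at [0.228, 0.5, 0.264] pointing down, gripper open.
Joint ranges: [-3.11, 3.11], [-0.89, 2.33], [0.22, 2.48], [-1.42, 4.56], [0.17, 2.85], [-2.88, 2.88]. Speed limits (rad/s): [2.39, 2.39, 3.14, 3.14, 3.14, 3.14].

## Interface

Orientations are given as a unit quaternion [x, y, z, w].
In Python, from rig import bot gives the robot as it stands. The module is installed in compiled form; this text tells all that it offers.
- The arm moves only by the tool send_rows, never from a script. Its argument "targets" is a list that holds one entry, the list of rows, each a list of 7 numbers: the opening, from 0 (shut) to 1 (fully open), then the shift along the tool's x, y, z in units of 25 cm (1.0 is 25 cm), then the turn, a rotation vector about the tool's x, y, z in units of pi/2 rad (1.0 is pi/2 rad). A call has 1 to 20 rows; each row is the pose to reach, as a shift and turn from the pose commanded when the call began, along the tool's axes at that moment; what a row does not reach only later rows make up. A row lasts 1/12 s, in which the tool goes at most 41.7 mm and 7.16 degrees, less where a joint would pass 70% of its speed; a pose out of reach is approached as far as the arm can. A call with a number of a shift or a turn outside -1 to 1 is refused whole. A call with a gripper value outside its range is refused whole. The fingers move at their own pace and stop on an object; "squeeze" is the grip in N (left out, the last holds). Time passes only in rows, so rows that repeat a pose let the fingers close. It gives the time, the measured TCP pose, the force, the opening and the grip force at its end, in the units of the state.
- bot.read_state(): the state, without advancing time (a new reading comes with each control period).
- bot.camera(name): name is "scene" or "top" or "wrist"; returns the picture (480x640x3 uint8, blue, green, red); there is no depth.
- bot.camera_params(name): a dict with "K" (3x3 intrinsics, pixels), "dist_coeffs" ([k1, k2, p1, p2, k3] as OpenCV has them; the pictures are not rectified), "xyz" and "orientation" of the camera in the world; the wrist camera has in their place "mount" (4x4, takes a point from camera to tool coordinates, whose origin is the TCP and whose axes are the flange's). Camera axes: x right, y up, looking along -z (the intrinsics and any distortion apply to the point x, -y, -z); pixel columns grow to the right and rows downward; lengths in m; the calibration is good to about 2 mm. A picture is of the moment at which its call begins: read the wrist's pose just before it. camera_params takes no time and is no camera call.
- bot.job_done(): hands the job in; it is judged then, once.
The state is a dict: "time": time; "joint_pos": joint angles; "qvel": joint speeds; "tau": joint torques, N m; "tcp_pos": TCP position; "orientation": TCP orientation; "contact_force": force on the tool from outside, world axes, zero at the start; "torque": the same for the moment, N m; "finger_gap": finger opening in m; "grip_force": force on a finger pad.
Only numpy, scipy, OpenCV 4.12 (cv2) and the standard library are available. Lean on these libraries where they do the work, as an engineer would, in place of code of your own. Each camera call takes 0.05 s, during which the arm holds its last target. There are 200 camera calls.

## Task

Push the shuttle in under the feeder until the locating pin drops into its hidden hole, then turn the wheel so that the brass boss falls through the drop hole into the shuttle's cup. Then lift the pin out of its hole, draw the shuttle all the way back home against its stop with the boss flat in the cup, let the pin down in its bore to stand on the plate, and let go. Leave the other things on the bench where they are.

Things in the scene. Friction and masses are not known exactly. Their poses are not given: they have to be found in the camera images.
- bed: Fixed aluminium plate, 100 mm wide (x), 540 mm long (y), top 32 mm above the bench. Origin at bench level on its centre line; x points across to the wheel's side, y along it to the open home end, z up. Under the shuttle it has one unmarked, unseen blind hole, 19.5 mm wide, 14 mm deep. Beside its -y end a grey deck (236 mm square, top 78 mm above the bench) carries the wheel.
- shuttle (a joint): Travel of the shuttle along the bed, m: 0 = home, against the stop at the +y end; grows as it is pushed to the bed's -y, under the deck; at most 0.19. Sliding takes about 2 N and it stays where left. The hole lies 110 to 170 mm of travel from home. Once the pin is in the hole the shuttle is locked, its cup under the drop hole (within 4 mm). Push slowly (50 mm/s) or the pin may skip the hole.
- push_plate (a point): Centre of the outer (+y) face, 25 mm below the top, of the upright red push plate on the shuttle's home end: plate 60 mm wide, 8 mm thick, top 122 mm above the bench. Pushing this face towards the bed's -y sends the shuttle in. 74 mm behind the pin. The low stop (12 mm high, 20 mm wide) lies on the bed just outside it.
- pin_head (a point): Centre of the black head (30 mm across, 22 mm tall) of the loose 220 g locating pin; steel stem 16 mm across, tip 86 mm below this point. It stands in a 18.5 mm bore through the shuttle's blue block (50 mm square, top 70 mm above the bench). Tip on the plate: point 118 mm above the bench; in the hole: 104 mm. Raised up to 40 mm from there it is still in the bore and can draw the shuttle along.
- cup (a point): Centre of the inner floor of the shuttle's blue round cup (74 mm inside, 82 mm outside, floor 57 mm and rim 70 mm above the bench), 150 mm from the pin's bore towards the bed's -y. Same axes as the bed.
- sleeve (a point): Centre of the bore's mouth on top of the shuttle's blue block, 70 mm above the bench. Same axes as the bed.
- drop_hole (a point): Centre of the 72 mm drop hole in the deck, at its top face, 78 mm above the bench. 75 mm from the wheel's axis.
- wheel_axis (a point): On the vertical axis of the dosing wheel, top of its hub, 120 mm above the bench. Four white open tubes (pockets, 61 mm inside, 69 mm outside, on a 75 mm radius, tops 104 mm above the bench), 90 degrees apart, have no floor: they slide what is in them over the deck. Turns either way with light friction (about 1 N at a peg), stays where left.
- boss_center (a point): Centre of the brass boss, a disc 52 mm across and 12 mm thick, about 200 g, polished and slippery, loose in one pocket; the other three are empty. On the deck this point is 84 mm above the bench; flat in the cup, 63 mm.
- peg0 (a point): Top of the wheel's orange upright peg 0: 16 mm across, top 154 mm above the bench and free for the upper 50 mm, 85 mm from the wheel's axis, half-way between two pockets. Push it round to turn the wheel.
- peg1 (a point): Top of the wheel's orange upright peg 1: 16 mm across, top 154 mm above the bench and free for the upper 50 mm, 85 mm from the wheel's axis, half-way between two pockets. Push it round to turn the wheel.
- peg2 (a point): Top of the wheel's orange upright peg 2: 16 mm across, top 154 mm above the bench and free for the upper 50 mm, 85 mm from the wheel's axis, half-way between two pockets. Push it round to turn the wheel.
- peg3 (a point): Top of the wheel's orange upright peg 3: 16 mm across, top 154 mm above the bench and free for the upper 50 mm, 85 mm from the wheel's axis, half-way between two pockets. Push it round to turn the wheel.
- hammer: Loose bystander: hammer, 240 mm long, lying flat (leave it alone).
- wax_tin: Loose bystander: yellow wax jar with a steel lid, 72 mm across, 45 mm tall (leave it alone).
- folder: Loose bystander: white bone folder, a flat strip 160 x 22 x 5 mm (leave it alone).
- phone: Loose bystander: black phone, 150 x 72 x 8 mm (leave it alone).
- dye_bottle: Loose bystander: amber dye bottle, 60 mm across, 130 mm tall (leave it alone).
- awl: Loose bystander: awl, 170 mm long, lying flat (leave it alone).
- steel_block: Loose bystander: steel bar block 50 x 100 x 30 mm (leave it alone).

How it is judged:
By the outcome, as a careful person would: the job done as asked, in the order asked, and still so for the second after the job is handed in, with the robot touching nothing.
It also fails if it takes over 72 s, if anything falls off the work surface, if the arm or the gripper's body presses on something with over 40 N, if the wrist force passes 120 N, or if a joint passes its speed limit or range.

## Working session

There is one attempt and no reset: what is moved stays moved. The work goes in short steps, Python scripts to look and compute and a tool call to move; the robot and the scene stay as the last step left them, time stands still between calls to the robot, and variables do not carry over. Pictures are saved under pics/ and viewed, at most 10 in all, crops included, and the job is handed in when it is done.

Besides the shell and the picture viewer there is one more tool, called after ">>>" by a JSON object that holds its "fn" and its "kwargs". send_rows: Moves the arm, as the interface text tells. Shifts and turns lie within -1 to 1; 1 stands for 25 cm of shift or pi/2 rad of turn. Its arguments: {"type":"object","properties":{"targets":{"type":"array","items":{"type":"array","items":{"type":"array","items":{"type":"number"}}}},"squeeze":{"type":"number"}},"required":["targets"]}

```bash
mkdir -p pics; cat > h.py <<'E'
import numpy as np, cv2
from scipy.spatial.transform import Rotation as R
from rig import bot
def cam(n):
    p=bot.camera_params(n); K=np.array(p["K"]);d=np.array(p["dist_coeffs"])
    if "mount" in p:
        s=bot.read_state(); T=np.eye(4);T[:3,:3]=R.from_quat(s["orientation"]).as_matrix();T[:3,3]=s["tcp_pos"]
        M=T@np.array(p["mount"]); return K,d,M[:3,3],M[:3,:3]
    return K,d,np.array(p["xyz"]),R.from_quat(p["orientation"]).as_matrix()
def onplane(c,px,z):
    K,d,o,Rm=c
    u=cv2.undistortPoints(np.array(px,float).reshape(-1,1,2),K,d).reshape(-1,2)
    D=np.c_[u[:,0],-u[:,1],-np.ones(len(u))]@Rm.T
    return o+D*((z-o[2])/D[:,2])[:,None]
def proj(c,P):
    K,d,o,Rm=c; q=(np.atleast_2d(P)-o)@Rm*[1,-1,-1]
    return cv2.projectPoints(q,np.zeros(3),np.zeros(3),K,d)[0].reshape(-1,2)
def snap(n,f=None):
    c=cam(n); im=bot.camera(n)
    if f: cv2.imwrite("pics/"+f,im)
    return c,im
E
python3 -c "
from h import *
for n in('top','scene'):
    c,im=snap(n,n+'0.png');print(n,c[2],c[3].round(2).tolist(),c[0].tolist())
s=bot.read_state();print(s)
print(bot.camera_params('wrist')['mount'])
"
```

```text
top [ 0.22920039 -0.02823658  1.47238241] [[-0.01, 0.98, -0.19], [-1.0, -0.01, 0.0], [0.0, 0.19, 0.98]] [[567.8054850174523, 0.0, 319.03835653392537], [0.0, 567.8054850174523, 239.02817493088605], [0.0, 0.0, 1.0]]
scene [ 1.14073695 -0.47141465  0.63279273] [[0.58, -0.45, 0.68], [0.82, 0.31, -0.49], [0.01, 0.84, 0.55]] [[441.2036603893551, 0.0, 320.91669454183136], [0.0, 441.2036603893551, 233.92312475550955], [0.0, 0.0, 1.0]]
{'time': 0.1, 'joint_pos': array([ 9.27694653e-01,  3.81118962e-01,  1.29816565e+00, -9.24261083e-06,
        1.46359935e+00, -2.15280695e-01]), 'qvel': array([-0.00019948, -0.00093114, -0.00229178,  0.00046095,  0.00096401,
       -0.00050118]), 'tau': array([ 4.64672761e-03, -4.38644922e+01, -2.24912381e+01,  7.14817364e-02,
        3.42076540e-02, -9.73617875e-05]), 'tcp_pos': array([0.22804624, 0.50024907, 0.2632112 ]), 'orientation': array([ 2.12282346e-01,  9.77208160e-01, -5.89007358e-04, -2.64502043e-04]), 'contact_force': array([ 0.75556021, -0.11792881,  0.34953752]), 'torque': array([0.0097754 , 0.04899775, 0.02791962]), 'grip_force': 0.0, 'finger_gap': 0.08797796400297836}
[[ 2.83712729e-04  9.53079691e-01  3.02719378e-01  7.84625669e-02]
 [ 9.99999778e-01 -8.78126949e-05 -6.60744518e-04  1.22433703e-03]
 [-6.03159577e-04  3.02719498e-01 -9.53079504e-01 -1.20967068e-01]
 [ 0.00000000e+00  0.00000000e+00  0.00000000e+00  1.00000000e+00]]
```

View pics/top0.png

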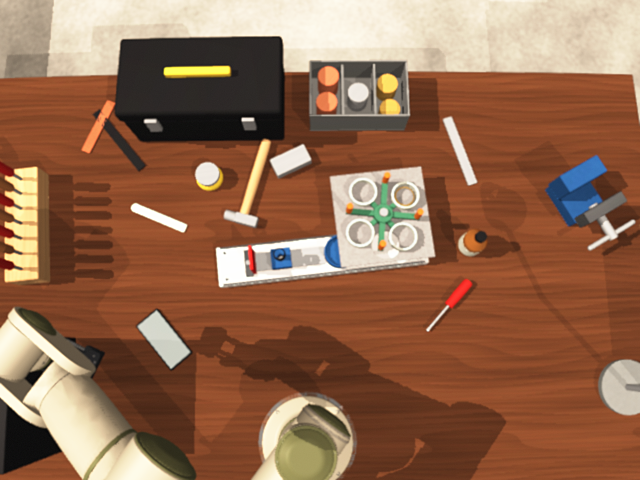

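View pics/scene0.png

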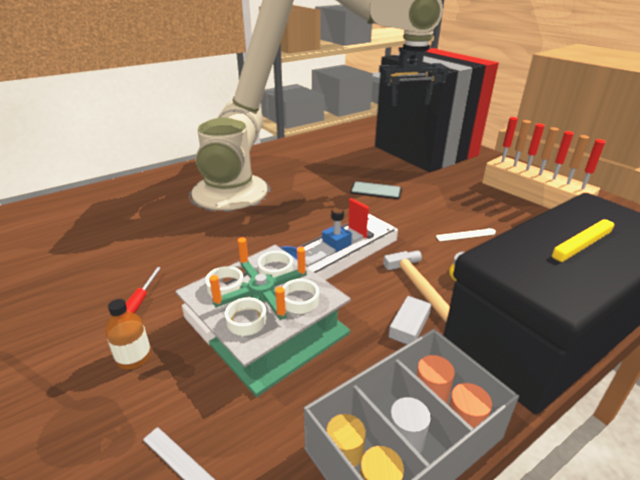

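```bash
cat > m1.py <<'E'
from h import *
im=cv2.imread('pics/top0.png'); c=cam('top'); hsv=cv2.cvtColor(im,cv2.COLOR_BGR2HSV)
def blobs(lo,hi,z,roi,amin):
    m=cv2.inRange(hsv,np.array(lo),np.array(hi)); k=np.zeros_like(m); x0,y0,x1,y1=roi;k[y0:y1,x0:x1]=m[y0:y1,x0:x1]
    n,l,s,ce=cv2.connectedComponentsWithStats(k)
    for i in range(1,n):
        if s[i,4]>=amin: print(s[i].tolist(),ce[i].round(1),onplane(c,ce[i],z).round(4))
print('pegs');blobs((5,170,150),(18,255,255),.15,(330,165,440,270),8)
print('hub');blobs((60,80,40),(90,255,255),.115,(330,165,440,270),20)
print('red');blobs((0,180,120),(4,255,255),.12,(215,235,330,285),8)
print('blue');blobs((100,120,40),(125,255,255),.07,(215,225,345,285),8)
print('black');blobs((0,0,0),(180,255,50),.129,(265,240,300,275),8)
cr=cv2.resize(im[155:295,205:445],(800,467),interpolation=cv2.INTER_CUBIC);cv2.imwrite('pics/crop.png',cr)
# deck/bed corners
print(onplane(c,[(217,249),(220,287),(428,262)],.032).round(4), onplane(c,[(331,178),(422,168),(434,257),(341,265)],.078).round(4))
E
python3 m1.py
```

```text
pegs
[383, 173, 7, 10, 43] [385.7 177.8] [[ 0.6365 -0.1954  0.15  ]]
[347, 204, 6, 9, 33] [349.  208.2] [[ 0.561  -0.1047  0.15  ]]
[415, 209, 8, 10, 41] [418.  214.1] [[ 0.5453 -0.27    0.15  ]]
[379, 241, 7, 9, 36] [381.4 245.1] [[ 0.4705 -0.1797  0.15  ]]
[425, 265, 15, 5, 33] [434.1 266.6] [[ 0.4178 -0.303   0.15  ]]
hub
[352, 184, 62, 57, 718] [382.8 213. ] [[ 0.557  -0.1897  0.115 ]]
red
[249, 245, 7, 28, 94] [251.1 259. ] [[0.4445 0.1321 0.12  ]]
blue
[325, 236, 15, 31, 327] [332.2 252.1] [[ 0.4684 -0.0652  0.07  ]]
[271, 248, 20, 21, 327] [280.6 258.2] [[0.4539 0.0642 0.07  ]]
black
[[ 0.4853  0.2312  0.032 ]
 [ 0.3868  0.2211  0.032 ]
 [ 0.4468 -0.3123  0.032 ]] [[ 0.6592 -0.0643  0.078 ]
 [ 0.6845 -0.2991  0.078 ]
 [ 0.4523 -0.3189  0.078 ]
 [ 0.4343 -0.0863  0.078 ]]
```

View pics/crop.png

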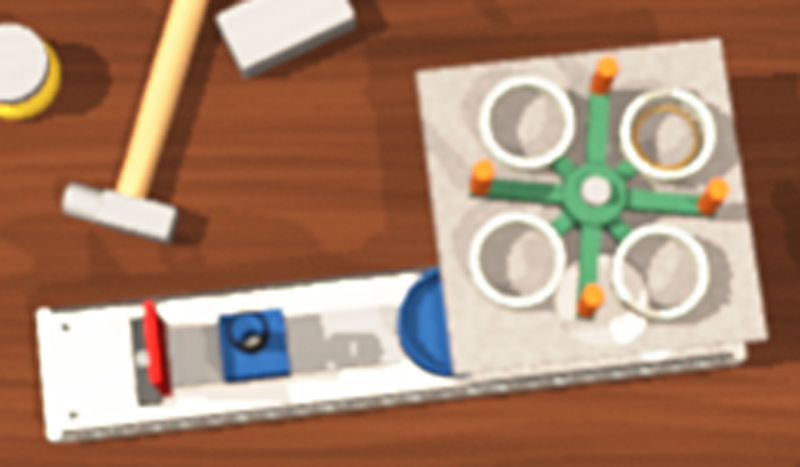

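```bash
cat >> h.py <<'E'
YB=np.radians(6.3)
ex=np.array([np.cos(YB),np.sin(YB),0]); ey=np.array([-np.sin(YB),np.cos(YB),0])
def goal(p,yaw):
    "tool pointing down, tool y at world angle yaw (rad) or its opposite"
    s=bot.read_state(); R0=R.from_quat(s["orientation"]); d=R0.inv().apply(np.array(p)-s["tcp_pos"])/.25
    best=None
    y=np.array([np.cos(yaw),np.sin(yaw),0]);z=np.array([0,0,-1.])
    for y in (y,-y):
        r=(R0.inv()*R.from_matrix(np.c_[np.cross(y,z),y,z])).as_rotvec()/(np.pi/2)
        if best is None or np.linalg.norm(r)<np.linalg.norm(best): best=r
    print("t",round(s["time"],2),"shift",d.round(4),"turn",best.round(4))
E
python3 -c "
from h import *
c=cam('top');print(onplane(c,[(280,254)],.129))
goal([.4455,.137,.2],YB)"
```

```text
[[0.45464801 0.06174242 0.129     ]]
t 0.1 shift [-1.3943 -0.9608  0.2537] turn [-8.000e-04  3.000e-04  6.576e-01]
```

>>> {"fn": "send_rows", "kwargs": {"targets": [[[1, -1, -0.69, 0.1, 0, 0, 0.658], [1, -1, -0.69, 0.1, 0, 0, 0.658], [1, -1, -0.69, 0.1, 0, 0, 0.658], [1, -1, -0.69, 0.1, 0, 0, 0.658], [1, -1, -0.69, 0.1, 0, 0, 0.658], [1, -1, -0.69, 0.1, 0, 0, 0.658], [1, -1, -0.69, 0.1, 0, 0, 0.658], [1, -1, -0.69, 0.1, 0, 0, 0.658], [1, -1, -0.69, 0.1, 0, 0, 0.658]]]}}

```text
time: 0.85
tcp_pos: [0.3855, 0.2371, 0.2382]
orientation: [0.671, 0.741, -0.001, -0.0]
contact_force: [0.3, -0.0, 0.6]
finger_gap: 0.0882
grip_force: 0.0
```

```bash
python3 -c "
from h import *
print(bot.read_state()['tcp_pos'])
goal([.4455,.137,.22],YB)"
```

```text
[0.38551832 0.23710447 0.23822331]
t 0.85 shift [-0.422   0.1995  0.073 ] turn [-0.0006  0.0005 -0.0074]
```

>>> {"fn": "send_rows", "kwargs": {"targets": [[[1, -0.42, 0.2, 0.07, 0, 0, -0.007], [1, -0.42, 0.2, 0.07, 0, 0, -0.007], [1, -0.42, 0.2, 0.07, 0, 0, -0.007], [1, -0.42, 0.2, 0.07, 0, 0, -0.007]]]}}

```text
time: 1.18
tcp_pos: [0.4475, 0.1368, 0.2201]
orientation: [0.665, 0.747, -0.001, 0.0]
contact_force: [0.1, -0.7, -1.0]
finger_gap: 0.0881
grip_force: 0.0
```

```bash
python3 -c "
from h import *
c,im=snap('wrist','w1.png')
hsv=cv2.cvtColor(im,cv2.COLOR_BGR2HSV)
for nm,lo,hi in(('red',(0,180,80),(6,255,255)),('blue',(100,120,40),(125,255,255))):
    m=cv2.inRange(hsv,np.array(lo),np.array(hi));n,l,s,ce=cv2.connectedComponentsWithStats(m)
    for i in range(1,n):
        if s[i,4]>300: print(nm,s[i],ce[i], cv2.boxPoints(cv2.minAreaRect(np.argwhere(l==i)[:,::-1].astype(np.float32))).tolist())
for P in ([.4455,.137,.122],[.4540,.063,.07]): print(proj(c,np.array(P)))
"
```

```text
red [ 272  221  107   50 4705] [324.89479277 246.51710946] [[272.0, 221.0], [378.0, 221.0], [378.0, 270.0], [272.0, 270.0]]
blue [ 290  285   70   80 4089] [323.87282954 318.45341159] [[288.95062255859375, 363.063720703125], [290.21044921875, 284.95501708984375], [359.32147216796875, 286.0697021484375], [358.0616455078125, 364.17840576171875]]
blue [ 276  440   94   40 3385] [322.5084195  460.60620384] [[276.0, 440.0], [369.0, 440.0], [369.0, 479.0], [276.0, 479.0]]
[[318.73455372 260.70679453]]
[[319.67223824 335.14043451]]
```

View pics/w1.png

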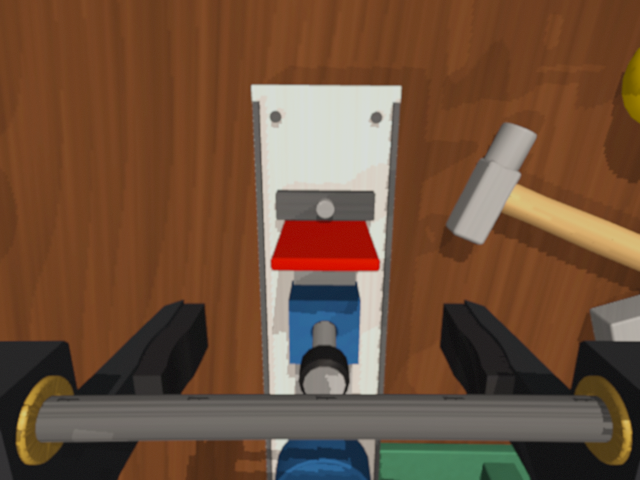

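```bash
python3 -c "
from h import *
c=cam('wrist');P=lambda a,z:print(onplane(c,a,z).round(4).tolist())
P([(272,261),(378,261),(272,269),(378,269)],.122)
P([(324,378)],.115+.014)
P([(290,286),(358,286),(290,363),(358,363)],.07)
P([(252,86),(401,86)],.032)
d=onplane(c,[(378,265),(272,265)],.122);v=d[0]-d[1];print(np.degrees(np.arctan2(v[1],v[0])))
"
```

```text
[[0.4191, 0.1358, 0.122], [0.4759, 0.1424, 0.122], [0.4195, 0.1312, 0.122], [0.4766, 0.1379, 0.122]]
[[0.4549, 0.0712, 0.129]]
[[0.4283, 0.0998, 0.07], [0.4743, 0.1052, 0.07], [0.434, 0.0401, 0.07], [0.4826, 0.0458, 0.07]]
[[0.3883, 0.2251, 0.032], [0.4876, 0.2367, 0.032]]
6.676955481690247
```

```bash
python3 -c "
from h import *
goal([.4474,.1395,.116],np.radians(6.5))"
```

```text
t 1.23 shift [0.0025 0.0058 0.4177] turn [-0.001   0.0001  0.0018]
```

>>> {"fn": "send_rows", "kwargs": {"targets": [[[1, 0.003, 0.006, 0.15, 0, 0, 0.002], [1, 0.003, 0.006, 0.3, 0, 0, 0.002], [1, 0.003, 0.006, 0.38, 0, 0, 0.002], [1, 0.003, 0.006, 0.418, 0, 0, 0.002], [1, 0.003, 0.006, 0.418, 0, 0, 0.002], [0.6, 0.003, 0.006, 0.418, 0, 0, 0.002], [0.6, 0.003, 0.006, 0.418, 0, 0, 0.002], [0.6, 0.003, 0.006, 0.418, 0, 0, 0.002], [0.6, 0.003, 0.006, 0.418, 0, 0, 0.002]]], "squeeze": 6}}

```text
time: 1.98
tcp_pos: [0.4469, 0.142, 0.1176]
orientation: [0.664, 0.747, 0.001, 0.001]
contact_force: [1.0, 0.2, -0.9]
finger_gap: 0.0638
grip_force: 0.0
```

>>> {"fn": "send_rows", "kwargs": {"targets": [[[0.6, -0.01, 0, 0, 0, 0, 0], [0.6, -0.01, 0, 0, 0, 0, 0], [0.6, -0.01, 0, 0, 0, 0, 0], [0.6, -0.01, 0, 0, 0, 0, 0]]], "squeeze": 6}}

```text
time: 2.32
tcp_pos: [0.4478, 0.1392, 0.1175]
orientation: [0.664, 0.747, 0.001, 0.001]
contact_force: [3.9, 1.4, 6.4]
finger_gap: 0.0597
grip_force: 6.0
```

>>> {"fn": "send_rows", "kwargs": {"targets": [[[0.6, -0.012, 0, 0, 0, 0, 0], [0.6, -0.028, 0, 0, 0, 0, 0], [0.6, -0.044, 0, 0, 0, 0, 0], [0.6, -0.06, 0, 0, 0, 0, 0], [0.6, -0.076, 0, 0, 0, 0, 0], [0.6, -0.092, 0, 0, 0, 0, 0], [0.6, -0.108, 0, 0, 0, 0, 0], [0.6, -0.124, 0, 0, 0, 0, 0], [0.6, -0.14, 0, 0, 0, 0, 0], [0.6, -0.156, 0, 0, 0, 0, 0], [0.6, -0.172, 0, 0, 0, 0, 0], [0.6, -0.188, 0, 0, 0, 0, 0], [0.6, -0.204, 0, 0, 0, 0, 0], [0.6, -0.22, 0, 0, 0, 0, 0], [0.6, -0.236, 0, 0, 0, 0, 0], [0.6, -0.252, 0, 0, 0, 0, 0], [0.6, -0.268, 0, 0, 0, 0, 0], [0.6, -0.284, 0, 0, 0, 0, 0], [0.6, -0.3, 0, 0, 0, 0, 0], [0.6, -0.316, 0, 0, 0, 0, 0]]]}}

```text
time: 3.98
tcp_pos: [0.4563, 0.0609, 0.1174]
orientation: [0.665, 0.747, 0.0, 0.0]
contact_force: [-1.8, 3.6, 9.2]
finger_gap: 0.0601
grip_force: 6.0
```

```bash
cat > m2.py <<'E'
from h import *
import sys
s=bot.read_state();c,im=snap('wrist',sys.argv[1])
hsv=cv2.cvtColor(im,cv2.COLOR_BGR2HSV)
m=cv2.inRange(hsv,np.array((0,180,80)),np.array((6,255,255)));n,l,st,ce=cv2.connectedComponentsWithStats(m)
i=1+st[1:,4].argmax(); print(st[i]); x,y,w,h,_=st[i]
print(onplane(c,[(x+w/2,y+h-1)],.122).round(4),s['tcp_pos'].round(4),s['contact_force'].round(1))
E
python3 m2.py w2.png
```

```text
[  229   281   190   113 17376]
[[0.4578 0.0541 0.122 ]] [0.4563 0.0609 0.1174] [-1.8  3.6  9.2]
```

>>> {"fn": "send_rows", "kwargs": {"targets": [[[0.6, -0.012, 0, 0, 0, 0, 0], [0.6, -0.028, 0, 0, 0, 0, 0], [0.6, -0.044, 0, 0, 0, 0, 0], [0.6, -0.06, 0, 0, 0, 0, 0], [0.6, -0.076, 0, 0, 0, 0, 0], [0.6, -0.092, 0, 0, 0, 0, 0], [0.6, -0.108, 0, 0, 0, 0, 0], [0.6, -0.124, 0, 0, 0, 0, 0]]]}}

```text
time: 4.7
tcp_pos: [0.4597, 0.03, 0.1173]
orientation: [0.664, 0.747, 0.0, 0.0]
contact_force: [-1.5, 0.9, 8.6]
finger_gap: 0.0599
grip_force: 6.0
```

```bash
python3 m2.py w3.png
```

```text
[  229   281   190   113 17373]
[[0.4611 0.0233 0.122 ]] [0.4597 0.03   0.1173] [-1.5  0.9  8.6]
```

>>> {"fn": "send_rows", "kwargs": {"targets": [[[0.6, -0.014, 0, 0, 0, 0, 0], [0.6, -0.028, 0, 0, 0, 0, 0], [0.6, -0.042, 0, 0, 0, 0, 0], [0.6, -0.056, 0, 0, 0, 0, 0]]]}}

```text
time: 5.08
tcp_pos: [0.4611, 0.017, 0.1167]
orientation: [0.665, 0.747, 0.001, -0.001]
contact_force: [1.1, 8.9, 1.3]
finger_gap: 0.0599
grip_force: 6.0
```

```bash
python3 m2.py w4.png
```

```text
[  227   267   194   114 17964]
[[0.462  0.0154 0.122 ]] [0.4611 0.017  0.1167] [1.1 8.9 1.3]
```

>>> {"fn": "send_rows", "kwargs": {"targets": [[[0.6, -0.012, 0, 0, 0, 0, 0], [0.6, -0.02, 0, 0, 0, 0, 0]]]}}

```text
time: 5.3
tcp_pos: [0.4617, 0.0122, 0.1166]
orientation: [0.665, 0.747, 0.001, -0.001]
contact_force: [2.8, 7.8, 0.3]
finger_gap: 0.0599
grip_force: 6.0
```

```bash
python3 m2.py w5.png; python3 -c "
from h import *
c,im=snap('scene','s1.png');cv2.imwrite('pics/s1c.png',cv2.resize(im[170:370,170:420],(750,600)))"
```

```text
[  226   258   196   111 17497]
[[0.462  0.0149 0.122 ]] [0.4617 0.0122 0.1166] [2.8 7.8 0.3]
```

View pics/s1c.png

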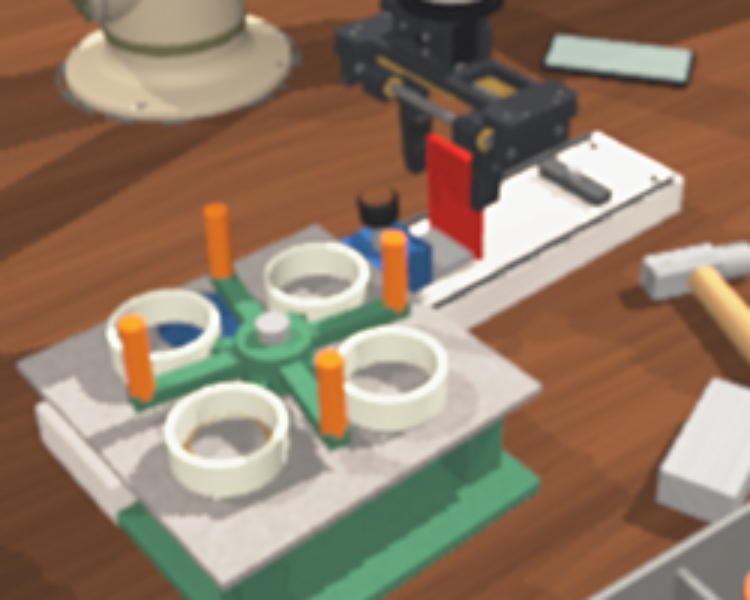

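>>> {"fn": "send_rows", "kwargs": {"targets": [[[1, 0, 0, 0, 0, 0, 0], [1, 0, 0, 0, 0, 0, 0], [1, 0, 0, 0, 0, 0, 0], [1, 0, 0, -0.06, 0, 0, 0], [1, 0, 0, -0.2, 0, 0, 0], [1, -0.1, 0.1, -0.36, 0, 0, 0], [1, -0.25, 0.15, -0.44, 0, 0, 0], [1, -0.4, 0.22, -0.44, 0, 0, 0], [1, -0.4, 0.22, -0.44, 0, 0, 0], [1, -0.4, 0.22, -0.44, 0, 0, 0]]]}}

```text
time: 6.23
tcp_pos: [0.5292, -0.0841, 0.2265]
orientation: [0.666, 0.746, -0.0, 0.0]
contact_force: [-0.9, 0.0, 0.1]
finger_gap: 0.0882
grip_force: 0.0
```

```bash
python3 -c "
from h import *
s=bot.read_state();print(s['joint_pos'].round(2),s['tcp_pos'],s['time'])
c,im=snap('wrist','w6.png');hsv=cv2.cvtColor(im,cv2.COLOR_BGR2HSV)
m=cv2.inRange(hsv,np.array((5,170,130)),np.array((18,255,255)));n,l,st,ce=cv2.connectedComponentsWithStats(m)
for i in range(1,n):
    if st[i,4]>60: print(st[i],ce[i].round(1))
print(proj(c,np.array([[.643,-.198,.154],[.566,-.105,.154],[.473,-.182,.154],[.55,-.275,.154],[.558,-.19,.12]])).round(0).tolist())
"
```

```text
[-0.38  0.39  1.4  -0.    1.35 -0.49] [ 0.52923058 -0.08410853  0.22650604] 6.2333
[ 141    0   35  311 4205] [159.8 159.9]
[419   0   8  23  75] [422.5  10.2]
[429   0  29 128 678] [444.   52.4]
[ 349    5   61  151 2794] [380.4 102.6]
[ 93  70   7  82 203] [ 96.4 103.1]
[515  85  23  69 636] [526.1 119.6]
[502  92  24  57 591] [512.2 118.2]
[488  98  17  57 275] [496.1 125.9]
[ 73 154  15 130 521] [ 79.3 221. ]
[ 12 198  15 124 553] [ 18.9 261.3]
[  0 246  13  94 586] [  4.4 301.7]
[ 369  274   39   66 1396] [386.4 306.2]
[ 98 278   9  86 372] [101.8 324.9]
[627 311  13  29 103] [634.3 328.2]
[215 367  16   9  75] [223.6 370.9]
[192 440  23   7 122] [202.9 442.4]
[ 469  441   46   39 1061] [490.8 460.4]
[154 442  14  38 287] [159.4 456.7]
[171 442  19  38 556] [179.9 460.2]
[[500.0, 488.0], [391.0, 326.0], [198.0, 436.0], [321.0, 574.0], [349.0, 419.0]]
```

View pics/w6.png

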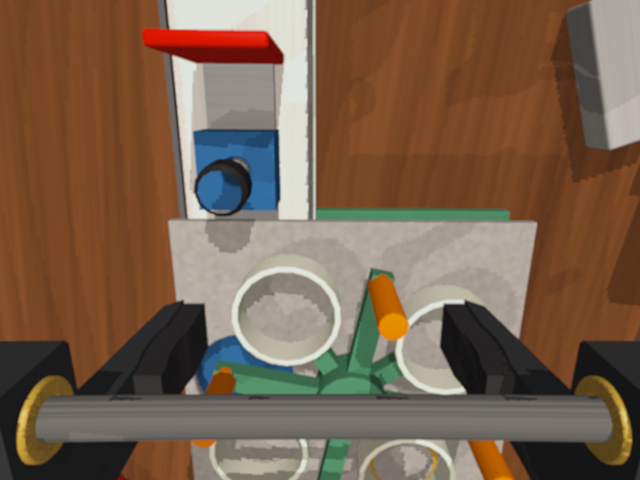

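```bash
python3 -c "
from h import *
c=cam('wrist');print(onplane(c,[(394,325),(205,438)],.154).round(4).tolist(),onplane(c,[(222,187)],.115).round(4))
goal([.567,-.105,.143],np.radians(-5.4))
for k in range(1,21):
    t=np.radians(3*k);print([.25,round(.34*(np.cos(t)-1),3),round(.34*np.sin(t),3),0,0,0,round(3*k/90,3)],end=', ')
"
```

```text
[[0.5662, -0.1021, 0.154], [0.4756, -0.1809, 0.154]] [[ 0.4698 -0.0507  0.115 ]]
t 6.28 shift [-0.1081  0.1446  0.3318] turn [-0.0009 -0.0003  0.1334]
[0.25, np.float64(-0.0), np.float64(0.018), 0, 0, 0, 0.033], [0.25, np.float64(-0.002), np.float64(0.036), 0, 0, 0, 0.067], [0.25, np.float64(-0.004), np.float64(0.053), 0, 0, 0, 0.1], [0.25, np.float64(-0.007), np.float64(0.071), 0, 0, 0, 0.133], [0.25, np.float64(-0.012), np.float64(0.088), 0, 0, 0, 0.167], [0.25, np.float64(-0.017), np.float64(0.105), 0, 0, 0, 0.2], [0.25, np.float64(-0.023), np.float64(0.122), 0, 0, 0, 0.233], [0.25, np.float64(-0.029), np.float64(0.138), 0, 0, 0, 0.267], [0.25, np.float64(-0.037), np.float64(0.154), 0, 0, 0, 0.3], [0.25, np.float64(-0.046), np.float64(0.17), 0, 0, 0, 0.333], [0.25, np.float64(-0.055), np.float64(0.185), 0, 0, 0, 0.367], [0.25, np.float64(-0.065), np.float64(0.2), 0, 0, 0, 0.4], [0.25, np.float64(-0.076), np.float64(0.214), 0, 0, 0, 0.433], [0.25, np.float64(-0.087), np.float64(0.228), 0, 0, 0, 0.467], [0.25, np.float64(-0.1), np.float64(0.24), 0, 0, 0, 0.5], [0.25, np.float64(-0.112), np.float64(0.253), 0, 0, 0, 0.533], [0.25, np.float64(-0.126), np.float64(0.264), 0, 0, 0, 0.567], [0.25, np.float64(-0.14), np.float64(0.275), 0, 0, 0, 0.6], [0.25, np.float64(-0.155), np.float64(0.285), 0, 0, 0, 0.633], [0.25, np.float64(-0.17), np.float64(0.294), 0, 0, 0, 0.667],
```

>>> {"fn": "send_rows", "kwargs": {"targets": [[[0.5, -0.105, 0.145, 0.05, 0, 0, 0.133], [0.5, -0.105, 0.145, 0.1, 0, 0, 0.133], [0.4, -0.105, 0.145, 0.2, 0, 0, 0.133], [0.4, -0.105, 0.145, 0.29, 0, 0, 0.133], [0.25, -0.105, 0.145, 0.332, 0, 0, 0.133], [0.25, -0.105, 0.145, 0.332, 0, 0, 0.133], [0.25, -0.105, 0.145, 0.332, 0, 0, 0.133], [0.25, -0.105, 0.145, 0.332, 0, 0, 0.133], [0.25, -0.105, 0.145, 0.332, 0, 0, 0.133]]], "squeeze": 5}}

```text
time: 7.03
tcp_pos: [0.5678, -0.1034, 0.1451]
orientation: [0.739, 0.674, 0.001, 0.001]
contact_force: [-0.3, 0.2, 0.9]
finger_gap: 0.03
grip_force: 0.0
```

>>> {"fn": "send_rows", "kwargs": {"targets": [[[0.25, 0, 0.018, 0, 0, 0, 0.033], [0.25, -0.002, 0.036, 0, 0, 0, 0.067], [0.25, -0.004, 0.053, 0, 0, 0, 0.1], [0.25, -0.007, 0.071, 0, 0, 0, 0.133], [0.25, -0.012, 0.088, 0, 0, 0, 0.167], [0.25, -0.017, 0.105, 0, 0, 0, 0.2], [0.25, -0.023, 0.122, 0, 0, 0, 0.233], [0.25, -0.029, 0.138, 0, 0, 0, 0.267], [0.25, -0.037, 0.154, 0, 0, 0, 0.3], [0.25, -0.046, 0.17, 0, 0, 0, 0.333], [0.25, -0.055, 0.185, 0, 0, 0, 0.367], [0.25, -0.065, 0.2, 0, 0, 0, 0.4], [0.25, -0.076, 0.214, 0, 0, 0, 0.433], [0.25, -0.087, 0.228, 0, 0, 0, 0.467], [0.25, -0.1, 0.24, 0, 0, 0, 0.5], [0.25, -0.112, 0.253, 0, 0, 0, 0.533], [0.25, -0.126, 0.264, 0, 0, 0, 0.567], [0.25, -0.14, 0.275, 0, 0, 0, 0.6], [0.25, -0.155, 0.285, 0, 0, 0, 0.633], [0.25, -0.17, 0.294, 0, 0, 0, 0.667]]]}}

```text
time: 8.7
tcp_pos: [0.6371, -0.1524, 0.1448]
orientation: [0.977, 0.213, 0.001, 0.0]
contact_force: [0.7, 1.5, 0.4]
finger_gap: 0.0223
grip_force: 0.6
```

```bash
python3 -c "
from h import *
for n in('scene','top'):
    c,im=snap(n,n+'2.png');hsv=cv2.cvtColor(im,cv2.COLOR_BGR2HSV)
    if n=='scene': cv2.imwrite('pics/s2c.png',cv2.resize(im[170:370,170:420],(750,600)))
    else: cv2.imwrite('pics/t2c.png',cv2.resize(im[160:290,240:440],(800,520)))
"
```

```text
(no output)
```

View pics/s2c.png

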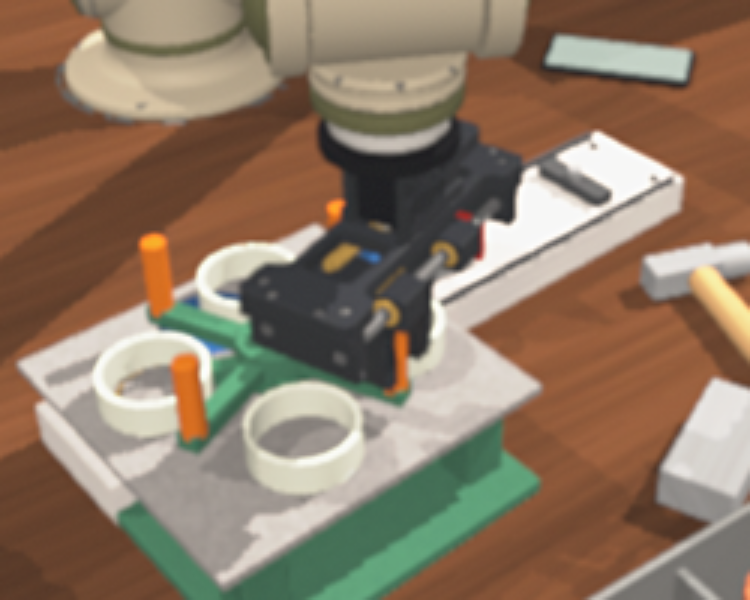

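>>> {"fn": "send_rows", "kwargs": {"targets": [[[0.25, 0, 0.018, 0, 0, 0, 0.033], [0.25, -0.002, 0.036, 0, 0, 0, 0.067], [0.25, -0.004, 0.053, 0, 0, 0, 0.1], [0.25, -0.007, 0.071, 0, 0, 0, 0.133], [0.25, -0.012, 0.088, 0, 0, 0, 0.167], [0.25, -0.017, 0.105, 0, 0, 0, 0.2], [0.25, -0.023, 0.122, 0, 0, 0, 0.233], [0.25, -0.029, 0.138, 0, 0, 0, 0.267], [0.25, -0.037, 0.154, 0, 0, 0, 0.3], [0.25, -0.046, 0.17, 0, 0, 0, 0.333], [0.25, -0.055, 0.185, 0, 0, 0, 0.367], [0.25, -0.065, 0.2, 0, 0, 0, 0.4], [0.25, -0.071, 0.207, 0, 0, 0, 0.417], [0.25, -0.076, 0.214, 0, 0, 0, 0.433], [0.25, -0.082, 0.221, 0, 0, 0, 0.45], [0.25, -0.087, 0.228, 0, 0, 0, 0.467], [0.25, -0.093, 0.234, 0, 0, 0, 0.483], [0.25, -0.1, 0.24, 0, 0, 0, 0.5], [0.25, -0.106, 0.247, 0, 0, 0, 0.517], [0.25, -0.112, 0.253, 0, 0, 0, 0.533]]]}}

```text
time: 10.47
tcp_pos: [0.6376, -0.2219, 0.1438]
orientation: [0.979, -0.203, -0.0, 0.0]
contact_force: [0.8, 1.6, -0.2]
finger_gap: 0.022
grip_force: 0.5
```

```bash
cat > m3.py <<'E'
from h import *
c,im=snap('top','t3.png');hsv=cv2.cvtColor(im,cv2.COLOR_BGR2HSV)
m=cv2.inRange(hsv,np.array((5,170,150)),np.array((18,255,255)));m[:, :330]=0;m[:,440:]=0;m[:165]=0;m[262:]=0
n,l,s,ce=cv2.connectedComponentsWithStats(m)
A=np.array([.5545,-.1885])
for i in range(1,n):
    if s[i,4]>=15:
        p=onplane(c,ce[i],.15)[0,:2]-A; print(s[i],np.hypot(*p).round(3),np.degrees(np.arctan2(p[1],p[0])).round(1))
s=bot.read_state();p=s['tcp_pos'][:2]-[.558,-.19];print(s['time'],np.hypot(*p),np.degrees(np.arctan2(p[1],p[0])))
E
python3 m3.py
```

```text
[413 217   9  10  45] 0.083 -110.2
10.5167 0.08585432490895868 -22.167531767779728
```

>>> {"fn": "send_rows", "kwargs": {"targets": [[[0.25, 0, 0.009, 0, 0, 0, 0.017], [0.25, 0, 0.018, 0, 0, 0, 0.033], [0.25, -0.001, 0.027, 0, 0, 0, 0.05], [0.25, -0.002, 0.036, 0, 0, 0, 0.067], [0.25, -0.003, 0.044, 0, 0, 0, 0.083], [0.25, -0.004, 0.053, 0, 0, 0, 0.1], [0.25, -0.006, 0.062, 0, 0, 0, 0.117], [0.25, -0.007, 0.071, 0, 0, 0, 0.133], [0.25, -0.009, 0.08, 0, 0, 0, 0.15], [0.25, -0.012, 0.088, 0, 0, 0, 0.167], [0.25, -0.014, 0.097, 0, 0, 0, 0.183], [0.25, -0.017, 0.105, 0, 0, 0, 0.2], [0.25, -0.02, 0.114, 0, 0, 0, 0.217], [0.25, -0.021, 0.118, 0, 0, 0, 0.225], [0.25, -0.021, 0.118, 0, 0, 0, 0.225], [0.25, -0.021, 0.118, 0, 0, 0, 0.225], [0.25, -0.021, 0.118, 0, 0, 0, 0.225]]]}}

```text
time: 11.93
tcp_pos: [0.6212, -0.2467, 0.1437]
orientation: [0.929, -0.37, -0.0, 0.0]
contact_force: [-0.3, -0.3, 0.2]
finger_gap: 0.0214
grip_force: 0.0
```

```bash
python3 m3.py; python3 -c "
from h import *
c,im=snap('scene','s3.png');t=cv2.imread('pics/t3.png')
a=cv2.resize(im[220:340,170:330],(400,300),interpolation=3);b=cv2.resize(t[180:270,330:450],(400,300),interpolation=3)
cv2.imwrite('pics/c3.png',np.hstack([a,b]))"
```

```text
[354 185   6  10  38] 0.084 51.1
[407 229   9   9  45] 0.083 -131.1
11.9833 0.08498565069950355 -41.888635522932866
```

View pics/c3.png

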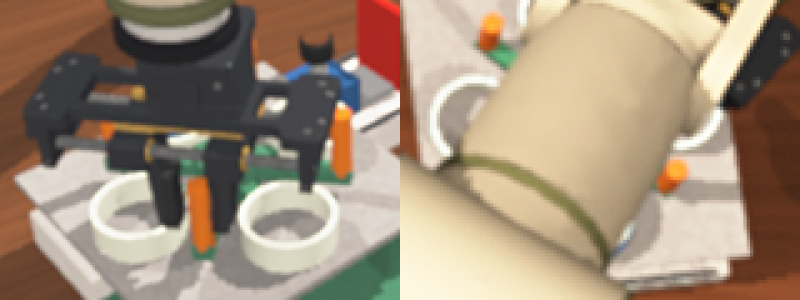

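```bash
python3 -c "
from h import *
goal([.48,-.18,.24],np.radians(6.5))"
```

```text
t 12.03 shift [-0.5937  0.1953 -0.3851] turn [1.000e-04 0.000e+00 4.446e-01]
```

>>> {"fn": "send_rows", "kwargs": {"targets": [[[0.3, 0, 0, -0.1, 0, 0, 0], [0.3, 0, 0, -0.25, 0, 0, 0], [0.3, 0, 0, -0.385, 0, 0, -0.05], [1, -0.59, 0.195, -0.385, 0, 0, -0.95], [1, -0.59, 0.195, -0.385, 0, 0, -0.95], [1, -0.59, 0.195, -0.385, 0, 0, -0.95], [1, -0.59, 0.195, -0.385, 0, 0, -0.95], [1, -0.59, 0.195, -0.385, 0, 0, -0.95], [1, -0.59, 0.195, -0.385, 0, 0, -0.95], [1, -0.59, 0.195, -0.385, 0, 0, -0.95], [1, -0.59, 0.195, -0.385, 0, 0, -0.95], [1, -0.59, 0.195, -0.385, 0, 0, -0.95], [1, -0.59, 0.195, -0.385, 0, 0, -0.95], [1, -0.59, 0.195, -0.385, 0, 0, -0.95], [1, -0.59, 0.195, -0.385, 0, 0, -0.95]]]}}

```text
time: 13.28
tcp_pos: [0.4807, -0.1805, 0.2401]
orientation: [0.932, 0.362, 0.0, 0.0]
contact_force: [-0.1, 1.2, 0.2]
finger_gap: 0.0882
grip_force: 0.0
```

>>> {"fn": "send_rows", "kwargs": {"targets": [[[1, 0, 0, 0, 0, 0, -0.605], [1, 0, 0, 0, 0, 0, -0.605], [1, 0, 0, 0, 0, 0, -0.605], [1, 0, 0, 0, 0, 0, -0.605], [1, 0, 0, 0, 0, 0, -0.605], [1, 0, 0, 0, 0, 0, -0.605], [1, 0, 0, 0, 0, 0, -0.605], [1, 0, 0, 0, 0, 0, -0.605], [1, 0, 0, 0, 0, 0, -0.605]]]}}

```text
time: 14.03
tcp_pos: [0.4807, -0.1806, 0.2401]
orientation: [0.665, 0.747, -0.0, 0.0]
contact_force: [-0.7, -0.3, 0.2]
finger_gap: 0.0884
grip_force: 0.0
```

```bash
python3 -c "
from h import *
c,im=snap('wrist','w7.png');print(proj(c,[[.486,-.2,.063],[.47,-.051,.115]]))
goal([.4698,-.051,.2],np.radians(6.5))"
```

```text
[[326.56369651 250.33891484]
 [330.65305586   0.39932814]]
t 14.08 shift [0.5199 0.014  0.1602] turn [ 0.0001  0.0001 -0.0015]
```

View pics/w7.png

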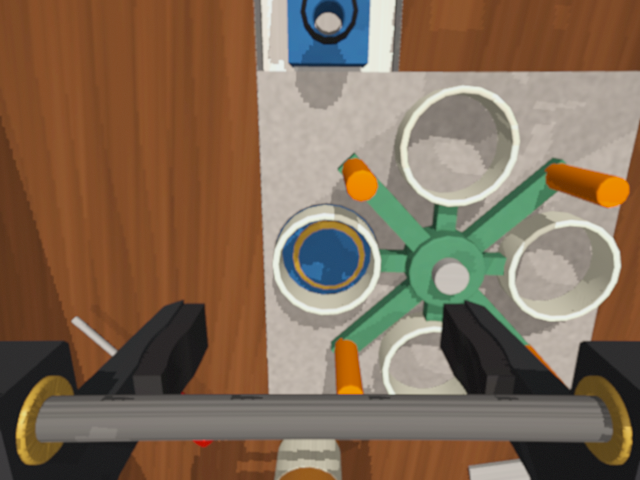

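>>> {"fn": "send_rows", "kwargs": {"targets": [[[1, 0.2, 0.005, 0.05, 0, 0, -0.001], [1, 0.36, 0.01, 0.1, 0, 0, -0.001], [1, 0.52, 0.014, 0.16, 0, 0, -0.001], [1, 0.52, 0.014, 0.16, 0, 0, -0.001], [1, 0.52, 0.014, 0.28, 0, 0, -0.001], [1, 0.52, 0.014, 0.4, 0, 0, -0.001], [1, 0.52, 0.014, 0.48, 0, 0, -0.001], [1, 0.52, 0.014, 0.512, 0, 0, -0.001], [1, 0.52, 0.014, 0.512, 0, 0, -0.001], [0.2, 0.52, 0.014, 0.512, 0, 0, -0.001], [0.2, 0.52, 0.014, 0.512, 0, 0, -0.001], [0.2, 0.52, 0.014, 0.512, 0, 0, -0.001], [0.2, 0.52, 0.014, 0.512, 0, 0, -0.001], [0.2, 0.52, 0.014, 0.512, 0, 0, -0.001], [0.2, 0.52, 0.014, 0.512, 0, 0, -0.001], [0.2, 0.52, 0.014, 0.512, 0, 0, -0.001], [0.2, 0.52, 0.014, 0.512, 0, 0, -0.001], [0.2, 0.52, 0.014, 0.512, 0, 0, -0.001]]], "squeeze": 20}}

```text
time: 15.58
tcp_pos: [0.4696, -0.051, 0.112]
orientation: [0.666, 0.746, -0.0, -0.0]
contact_force: [0.3, 0.5, 1.7]
finger_gap: 0.0306
grip_force: 0.0
```

>>> {"fn": "send_rows", "kwargs": {"targets": [[[0.2, 0, 0, 0, 0, 0, 0], [0.2, 0, 0, 0, 0, 0, 0], [0.2, 0, 0, -0.02, 0, 0, 0], [0.2, 0, 0, -0.04, 0, 0, 0], [0.2, 0, 0, -0.06, 0, 0, 0], [0.2, 0, 0, -0.08, 0, 0, 0], [0.2, 0, 0, -0.096, 0, 0, 0], [0.2, 0, 0, -0.096, 0, 0, 0], [0.2, 0, 0, -0.096, 0, 0, 0]]]}}

```text
time: 16.33
tcp_pos: [0.4696, -0.0511, 0.1363]
orientation: [0.666, 0.746, 0.0, 0.0]
contact_force: [-0.2, 0.1, -2.1]
finger_gap: 0.0288
grip_force: 20.0
```

>>> {"fn": "send_rows", "kwargs": {"targets": [[[0.2, 0.008, 0, 0, 0, 0, 0], [0.2, 0.02, 0, 0, 0, 0, 0], [0.2, 0.036, 0, 0, 0, 0, 0], [0.2, 0.052, 0, 0, 0, 0, 0], [0.2, 0.068, 0, 0, 0, 0, 0], [0.2, 0.084, 0, 0, 0, 0, 0], [0.2, 0.1, 0, 0, 0, 0, 0], [0.2, 0.116, 0, 0, 0, 0, 0], [0.2, 0.132, 0, 0, 0, 0, 0], [0.2, 0.148, 0, 0, 0, 0, 0], [0.2, 0.164, 0, 0, 0, 0, 0], [0.2, 0.18, 0, 0, 0, 0, 0], [0.2, 0.196, 0, 0, 0, 0, 0], [0.2, 0.212, 0, 0, 0, 0, 0], [0.2, 0.228, 0, 0, 0, 0, 0], [0.2, 0.244, 0, 0, 0, 0, 0], [0.2, 0.26, 0, 0, 0, 0, 0], [0.2, 0.276, 0, 0, 0, 0, 0], [0.2, 0.292, 0, 0, 0, 0, 0], [0.2, 0.308, 0, 0, 0, 0, 0]]]}}

```text
time: 18.0
tcp_pos: [0.4609, 0.0259, 0.136]
orientation: [0.666, 0.746, 0.0, 0.0]
contact_force: [1.0, -1.2, -2.1]
finger_gap: 0.029
grip_force: 20.0
```

```bash
python3 m2.py w8.png
```

```text
[ 229  144  189   45 7173]
[[0.4551 0.0806 0.122 ]] [0.4609 0.0259 0.136 ] [ 1.  -1.2 -2.1]
```

>>> {"fn": "send_rows", "kwargs": {"targets": [[[0.2, 0.012, 0, 0, 0, 0, 0], [0.2, 0.028, 0, 0, 0, 0, 0], [0.2, 0.044, 0, 0, 0, 0, 0], [0.2, 0.06, 0, 0, 0, 0, 0], [0.2, 0.076, 0, 0, 0, 0, 0], [0.2, 0.092, 0, 0, 0, 0, 0], [0.2, 0.108, 0, 0, 0, 0, 0], [0.2, 0.122, 0, 0, 0, 0, 0], [0.2, 0.132, 0, 0, 0, 0, 0], [0.2, 0.14, 0, 0, 0, 0, 0], [0.2, 0.148, 0, 0, 0, 0, 0]]]}}

```text
time: 18.97
tcp_pos: [0.4566, 0.0624, 0.136]
orientation: [0.666, 0.746, 0.0, 0.0]
contact_force: [0.9, -2.0, -2.0]
finger_gap: 0.029
grip_force: 20.0
```

```bash
python3 m2.py w9.png
```

```text
[ 229  144  190   45 7230]
[[0.451  0.1172 0.122 ]] [0.4566 0.0624 0.136 ] [ 0.9 -2.  -2. ]
```

>>> {"fn": "send_rows", "kwargs": {"targets": [[[0.2, 0.006, 0, 0, 0, 0, 0], [0.2, 0.012, 0, 0, 0, 0, 0], [0.2, 0.018, 0, 0, 0, 0, 0], [0.2, 0.024, 0, 0, 0, 0, 0], [0.2, 0.028, 0, 0, 0, 0, 0]]]}}

```text
time: 19.43
tcp_pos: [0.4558, 0.0693, 0.136]
orientation: [0.666, 0.746, 0.0, 0.0]
contact_force: [1.1, -1.2, -3.0]
finger_gap: 0.0287
grip_force: 20.0
```

```bash
python3 m2.py w10.png
```

```text
[ 230  143  189   45 7236]
[[0.4504 0.1245 0.122 ]] [0.4558 0.0693 0.136 ] [ 1.1 -1.2 -3. ]
```

>>> {"fn": "send_rows", "kwargs": {"targets": [[[0.2, 0.005, 0, 0, 0, 0, 0], [0.2, 0.01, 0, 0, 0, 0, 0], [0.2, 0.015, 0, 0, 0, 0, 0], [0.2, 0.02, 0, 0, 0, 0, 0]]]}}

```text
time: 19.82
tcp_pos: [0.4552, 0.0743, 0.136]
orientation: [0.666, 0.746, 0.0, 0.0]
contact_force: [0.7, -1.7, -2.6]
finger_gap: 0.029
grip_force: 20.0
```

```bash
python3 m2.py w11.png
```

```text
[ 230  144  189   44 7259]
[[0.4498 0.1294 0.122 ]] [0.4552 0.0743 0.136 ] [ 0.7 -1.7 -2.6]
```

>>> {"fn": "send_rows", "kwargs": {"targets": [[[0.2, 0.004, 0, 0, 0, 0, 0], [0.2, 0.008, 0, 0, 0, 0, 0], [0.2, 0.012, 0, 0, 0, 0, 0], [0.2, 0.016, 0, 0, 0, 0, 0]]]}}

```text
time: 20.2
tcp_pos: [0.4548, 0.078, 0.136]
orientation: [0.666, 0.746, -0.0, 0.0]
contact_force: [1.5, -5.2, -3.4]
finger_gap: 0.0285
grip_force: 20.0
```

```bash
python3 m2.py w12.png
```

```text
[ 230  147  189   47 7476]
[[0.4496 0.1312 0.122 ]] [0.4548 0.078  0.136 ] [ 1.5 -5.2 -3.4]
```

>>> {"fn": "send_rows", "kwargs": {"targets": [[[0.2, 0.004, 0, 0, 0, 0, 0], [0.2, 0.008, 0, 0, 0, 0, 0], [0.2, 0.008, 0, 0, 0, 0, 0]]]}}

```text
time: 20.5
tcp_pos: [0.4546, 0.0794, 0.1359]
orientation: [0.666, 0.746, -0.001, 0.001]
contact_force: [1.0, -8.4, -4.2]
finger_gap: 0.0293
grip_force: 20.0
```

```bash
python3 m2.py w13.png
```

```text
[ 230  150  189   48 7747]
[[0.4495 0.1314 0.122 ]] [0.4546 0.0794 0.1359] [ 1.  -8.4 -4.2]
```

>>> {"fn": "send_rows", "kwargs": {"targets": [[[0.2, -0.006, 0, 0, 0, 0, 0], [0.2, -0.006, 0, 0.01, 0, 0, 0], [0.2, -0.006, 0, 0.02, 0, 0, 0], [0.2, -0.006, 0, 0.028, 0, 0, 0], [0.2, -0.006, 0, 0.034, 0, 0, 0], [0.2, -0.006, 0, 0.038, 0, 0, 0], [0.2, -0.006, 0, 0.04, 0, 0, 0], [0.2, -0.006, 0, 0.04, 0, 0, 0]]]}}

```text
time: 21.22
tcp_pos: [0.4567, 0.0781, 0.1287]
orientation: [0.666, 0.746, 0.002, 0.003]
contact_force: [-1.5, -4.9, 24.5]
finger_gap: 0.0285
grip_force: 19.8
```

```bash
python3 m2.py w14.png
```

```text
[ 217  148  200   50 8537]
[[0.4492 0.1313 0.122 ]] [0.4567 0.0781 0.1287] [-1.5 -4.9 24.5]
```

>>> {"fn": "send_rows", "kwargs": {"targets": [[[0.2, -0.004, 0, -0.012, 0, 0, 0], [0.2, -0.01, 0, -0.012, 0, 0, 0], [0.2, -0.01, 0, -0.012, 0, 0, 0]]]}}

```text
time: 21.52
tcp_pos: [0.4557, 0.0762, 0.1294]
orientation: [0.666, 0.746, 0.001, 0.001]
contact_force: [2.4, -0.4, 3.1]
finger_gap: 0.0288
grip_force: 19.9
```

```bash
python3 m2.py w15.png;python3 -c "
from h import *
c,im=snap('scene','s4.png')
d=cv2.resize(im[170:270,290:420],(400,300),interpolation=3);w=cv2.imread('pics/w15.png');cv2.imwrite('pics/c4.png',np.hstack([d,cv2.resize(w,(400,300))]))"
```

```text
[ 222  144  200   48 8020]
[[0.4495 0.1312 0.122 ]] [0.4557 0.0762 0.1294] [ 2.4 -0.4  3.1]
```

View pics/c4.png

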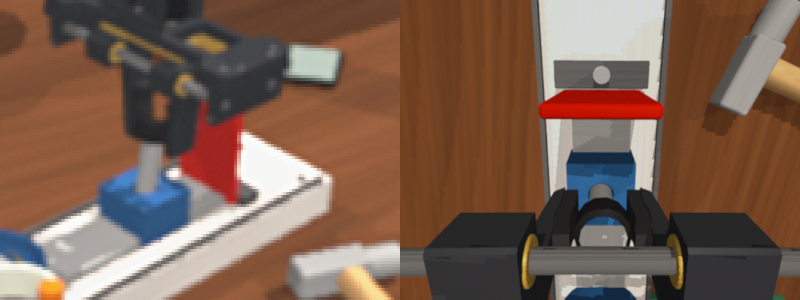

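>>> {"fn": "send_rows", "kwargs": {"targets": [[[0.38, 0, 0, 0, 0, 0, 0], [0.42, 0, 0, 0, 0, 0, 0], [0.5, 0, 0, 0, 0, 0, 0], [0.6, 0, 0, 0, 0, 0, 0], [0.8, 0, 0, 0, 0, 0, 0], [1, 0, 0, 0, 0, 0, 0], [1, 0, 0, 0, 0, 0, 0], [1, 0, 0, -0.06, 0, 0, 0], [1, 0, 0, -0.2, 0, 0, 0], [1, 0, 0, -0.36, 0, 0, 0], [1, 0, 0, -0.4, 0, 0, 0], [1, 0, 0, -0.4, 0, 0, 0]]]}}

```text
time: 22.62
tcp_pos: [0.4559, 0.0761, 0.2317]
orientation: [0.666, 0.746, 0.002, 0.002]
contact_force: [0.3, -0.8, -0.4]
finger_gap: 0.0882
grip_force: 0.0
```

```bash
python3 m2.py w16.png; python3 - <<'E'
from h import *
cw=cam('wrist');w=cv2.imread('pics/w16.png');cs,sc=snap('scene','s5.png')
print('pred scene/wrist head top z.129:',proj(cs,[[.4555,.067,.129]]).round(1),proj(cw,[[.4555,.067,.129]]).round(1))
# black head in wrist & scene: largest dark blob near the prediction
for n,im,c in(('w',w,cw),('s',sc,cs)):
    for z in(.118,): 
        u,v=proj(c,[[.4555,.067,z]])[0].astype(int);r=60 if n=='w' else 20
        x0,y0=max(u-r,0),max(v-r,0);m=(im[y0:v+r,x0:u+r].max(2)<60).astype(np.uint8)
        k,l,s,ce=cv2.connectedComponentsWithStats(m)
        i=1+s[1:,4].argmax();print(n,(u,v),s[i][:4]+[x0,y0,0,0],ce[i]+[x0,y0])
# cup and boss in wrist view
hsv=cv2.cvtColor(w,cv2.COLOR_BGR2HSV)
print('time',bot.read_state()['time'])
E
```

```text
[ 265  132  112   22 2235]
[[0.4496 0.132  0.122 ]] [0.4559 0.0761 0.2317] [ 0.3 -0.8 -0.4]
pred scene/wrist head top z.129: [[338.5 210. ]] [[320.6 275.5]]
w (np.int64(320), np.int64(268)) [294 243  51  54] [319.82253886 258.50518135]
s (np.int64(338), np.int64(214)) [332 212  11   8] [336.81538462 216.01538462]
time 22.7167
```

```bash
python3 - <<'E'
from h import *
for f in('pics/scene0.png','pics/s5.png'):
    im=cv2.imread(f);hsv=cv2.cvtColor(im,cv2.COLOR_BGR2HSV)
    d=(im[195:235,322:352].max(2)<70).astype(np.uint8);k,l,s,ce=cv2.connectedComponentsWithStats(d);i=1+s[1:,4].argmax();print('head',s[i],ce[i]+[322,195])
    for nm,lo,hi in(('red',(0,180,60),(6,255,255)),('blue',(100,120,40),(125,255,255))):
        m=cv2.inRange(hsv,np.array(lo),np.array(hi))[190:270,270:400];k,l,s,ce=cv2.connectedComponentsWithStats(m)
        for i in range(1,k):
            if s[i,4]>40:print(nm,s[i],ce[i]+[270,190])
w=cv2.imread('pics/w16.png');c=cam('wrist')
print('cup px',proj(c,[[.4721,-.0825,.063]]))
s1,im=snap('scene');print(proj(s1,[[.4721,-.0825,.063]]))
E
```

```text
head [10 17 11  9 76] [336.86842105 216.32894737]
red [ 78   8  21  39 559] [357.74239714 215.74955277]
blue [ 53  37  28  24 429] [336.9020979  238.38461538]
blue [12 57 14 11 82] [290.35365854 250.40243902]
head [10 17 11  9 75] [336.68       216.02666667]
red [ 78   8  21  39 559] [357.74239714 215.74955277]
blue [ 53  37  28  24 426] [336.91079812 238.45774648]
blue [ 12  57  22  12 120] [293.55 251.2 ]
cup px [[321.75877496 421.89059573]]
[[287.42933097 259.28093645]]
```

>>> {"fn": "send_rows", "kwargs": {"targets": [[[1, -0.15, 0, -0.1, 0, 0, 0], [1, -0.3, 0, -0.1, 0, 0, 0], [1, -0.45, 0.05, -0.1, 0, 0, 0], [1, -0.6, 0.06, -0.1, 0, 0, 0], [1, -0.6, 0.06, -0.1, 0, 0, 0], [1, -0.6, 0.06, -0.1, 0, 0, 0]]]}}

```text
time: 23.27
tcp_pos: [0.4867, -0.0724, 0.252]
orientation: [0.667, 0.745, -0.001, -0.002]
contact_force: [-0.4, -0.9, 0.3]
finger_gap: 0.0881
grip_force: 0.0
```

```bash
python3 - <<'E'
from h import *
c,w=snap('wrist','w17.png');hsv=cv2.cvtColor(w,cv2.COLOR_BGR2HSV)
u,v=proj(c,[[.4721,-.0825,.069]])[0];print(u,v)
w7=cv2.imread('pics/w7.png');h7=cv2.cvtColor(w7,cv2.COLOR_BGR2HSV);print('w7 ring',h7[256,290:300].tolist())
m=cv2.inRange(hsv,np.array((12,80,60)),np.array((28,255,255)));b=cv2.inRange(hsv,np.array((100,120,40)),np.array((125,255,255)))
r=np.zeros_like(m);cv2.circle(r,(int(u),int(v)),65,255,-1)
p=np.argwhere((m&r)>0)[:,::-1];print(len(p),p.min(0) if len(p) else '',p.max(0) if len(p) else '')
if len(p)>8:
    P=onplane(c,p,.069);P=P[:,:2];A=np.c_[2*P,np.ones(len(P))];s=np.linalg.lstsq(A,(P**2).sum(1),rcond=None)[0];R0=np.sqrt(s[2]+s[0]**2+s[1]**2)
    print('ring',s[:2],R0,'resid mm',1000*np.std(np.hypot(*(P-s[:2]).T)))
E
```

```text
301.9113540565693 233.2787368143688
w7 ring [[105, 182, 115], [107, 160, 115], [133, 33, 108], [17, 118, 151], [20, 173, 165], [21, 192, 157], [20, 189, 147], [19, 146, 138], [7, 40, 108], [109, 107, 110]]
835 [236 204] [339 260]
ring [ 0.46390891 -0.09736615] 0.03575995597830251 resid mm 6.149195890634759
```

```bash
python3 - <<'E'
from h import *
c=cam('wrist');w=cv2.imread('pics/w17.png');hsv=cv2.cvtColor(w,cv2.COLOR_BGR2HSV)
m=cv2.inRange(hsv,np.array((15,100,90)),np.array((25,255,255)));m[:170]=0;m[300:]=0;m[:,:255]=0;m[:,375:]=0
n,l,s,ce=cv2.connectedComponentsWithStats(m)
for i in range(1,n):
    if s[i,4]>15:
        P=onplane(c,np.argwhere(l==i)[:,::-1],.069)[:,:2];q=np.linalg.lstsq(np.c_[2*P,np.ones(len(P))],(P**2).sum(1),rcond=None)[0]
        print(s[i],q[:2].round(4),np.sqrt(q[2]+q[0]**2+q[1]**2).round(4),(1000*np.std(np.hypot(*(P-q[:2]).T))).round(2))
E
```

```text
[272 204  67  29 589] [ 0.4749 -0.0835] 0.0224 1.5
```

```bash
python3 -c "
from rig import bot
print(bot.job_done())"
```

```text
the job is handed in; nothing more can be done
None
```

The job is handed in at about 23 s on the robot's clock: the shuttle is home against its stop, the brass boss sits in the cup (flat as far as the camera could see), the pin stands on the plate in its bore, and the gripper is open and clear of everything.

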